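# Sieve the pecans out of the walnuts and tip the walnuts into the crate

## Robot

A 6-joint arm with a two-finger parallel gripper is mounted at the origin on the work surface. World frame = base frame: x ahead of the robot, y to its left, z up, the work surface at z = 0. Lengths are in m, angles in rad, forces in N, time in s.
With the tool pointing down it reaches from about 0.375 to 0.975 m from the base axis. Payload 3.8 kg.
Tool frame: the origin (TCP) lies midway between the tips of the shut fingers; the grasp point (between the pads) lies 19 mm behind it; z points along the fingers, y is the line along which they close (so a half turn about z gives the same grasp; the last joint's range is limited). The gripper opens to 85 mm and grips with 20 to 120 N. Pads are 22 mm wide; open, the fingers measure 114 mm over their backs; the gripper's body (76 mm by 85 mm) begins 54 mm behind the grasp point. The pads swing forward as they close: fully open they stand 13 mm farther back than shut.
Start: joints at [-1.144, 0.264, 1.604, -0, 1.274, -0.037], TCP at [0.302, -0.604, 0.211] pointing down, gripper open.
Joint ranges: [-2.63, 2.63], [-0.94, 2.18], [0.31, 2.57], [-1.31, 4.45], [0, 2.66], [-2.55, 2.55]. Speed limits (rad/s): [2.57, 2.57, 3.14, 3.14, 3.14, 3.14].

## Interface

Orientations are given as a rotation vector (axis times angle).
In Python, from workcell import bot gives the robot as it stands.
- The arm moves only by the tool step_arm, never from a script. Its argument "motion" is a list of rows, each a list of 5 numbers: the finger opening in cm, from 0 to 8.54, then the shift along the tool's x, y, z in cm, then the turn about the tool's z in degrees. In form: [[claw, dx, dy, dz, twist], ...]. A call has 1 to 20 rows; each row is the pose to reach, as a shift and turn from the pose commanded when the call began, along the tool's axes at that moment; what a row does not reach only later rows make up. A row lasts 1/10 s, in which the tool goes at most 50 mm and 8.59 degrees, less where a joint would pass 70% of its speed; a pose out of reach is approached as far as the arm can. A call with a gripper value outside its range is refused whole. The fingers move at their own pace and stop on an object; "force" is the grip in N (left out, the last holds). Time passes only in rows, so rows that repeat a pose let the fingers close. It gives the time, the measured TCP pose, the force, the opening and the grip force at its end, in the units of the state.
- bot.read_state(): the state, without advancing time (a new reading comes with each control period).
- bot.read_camera(name): name is "scene" or "side" or "wrist"; returns (picture, depth): 384x512x3 uint8, red, green, blue; 384x512 float32, m along the optical axis (not along the pixel's ray), 0 where there is no reading.
- bot.calibration(name): a dict with "mtx" (3x3 intrinsics, pixels), "origin" and "orientation" of the camera in the world; the wrist camera has in their place "T_tool_cam" (4x4, takes a point from camera to tool coordinates, whose origin is the TCP and whose axes are the flange's). Camera axes: x right, y up, looking along -z (the intrinsics and any distortion apply to the point x, -y, -z); pixel columns grow to the right and rows downward; lengths in m; the calibration is good to about 2 mm. A picture is of the moment at which its call begins: read the wrist's pose just before it. calibration takes no time and is no camera call.
- bot.finish_job(): hands the job in; it is judged then, once.
The state is a dict: "time": time; "q": joint angles; "joint_vel": joint speeds; "joint_torque": joint torques, N m; "tool_pos": TCP position; "tcp_rot": TCP orientation; "wrist_force": force on the tool from outside, world axes, zero at the start; "torque": the same for the moment, N m; "width": opening from 0.0 (shut) to 1.0 (fully open); "grip_force": force on a finger pad.
Only numpy, scipy, OpenCV 4.12 (cv2) and the standard library are available. Lean on these libraries where they do the work, as an engineer would, in place of code of your own. Each camera call takes 0.05 s, during which the arm holds its last target. There are 200 camera calls.

## Task

Take the sieve hod by its bridge handle and shake it over the collecting pan until every pecan has dropped through the bars into the pan, with all the walnuts still in the hod. Then rest the hod's lip on the crate's edge while it is still level, and tip it about that edge, keeping it resting there, until all the walnuts have rolled into the crate. Put the empty hod back level on the pan's rims as it was (either way round), let go of it, and leave the jar, the mug and the brush alone.

Things in the scene. Friction and masses are not known exactly. Their poses are not given: they have to be found in the camera images.
- hod_grip (a point): Centre of the wooden grip bar of the sieve hod's bridge handle. Axes are the hod's: -x to the pouring lip, +x to the back wall, +y along the bar, z up. Bar 20 mm thick along x, 22 mm high, 155 mm long along y; its centre is 125 mm above the hod's underside, about over the hod's centre of mass.
- hod: Sieve hod: loose steel basket, 0.4 to 0.6 kg, plus 0.13 kg of nuts; origin at the middle of its underside, axes as at hod_grip. Inside 150 mm wide (y), walls 50 mm high. Floor of round bars along x, 5 mm thick, 26 mm gaps, axis 7.5 mm above the underside: level from the back wall (x = +90 mm) to x = -60 mm, then sloping up at 35 degrees to the open lip at x = -110 mm.
- hod_lip (a point): Middle of the hod's pouring lip (upper end of the sloping floor bars, on their axis): 110 mm from the grip bar towards hod -x, 42.5 mm above the underside. A cross strip under the bar ends reaches 7.5 mm below the bar axis. Beside the slope the side walls stand 38 mm above it.
- hod_runner (a point): Middle of the lower face of the hod's runner strip on its +y side (the -y side has the same), 91 mm from the middle, 20 mm above the hod's underside. Runners span x = -60 to +90 mm and reach 104 mm from the middle; the hod between them is 156 mm wide. Seated, they lie on the pan's long rims and the hod's underside is 40 mm above the bench.
- pan: Collecting pan: fixed open steel pan, origin at the middle of its underside on the bench, x along its length, z up. Inside 256 mm (x) by 170 mm (y), floor 4 mm thick. Long rims (+y and -y) 60 mm high and 17 mm wide; end walls 45 mm high. The seated hod lies lengthwise in it: hod x along pan x, either way round, 7 mm play to each side.
- crate: Grey plastic crate: fixed, open, origin at the middle of its underside on the bench, z up. Inside 250 mm (x) by 220 mm (y), walls 8 mm thick, rim 110 mm above the bench. Starts left or right of the pan (they swap sides).
- walnut0: Walnut: round, 46 mm across, 18 g, starts in the hod; too big for the gaps. Origin at its centre.
- walnut1: Walnut: round, 46 mm across, 18 g, starts in the hod; too big for the gaps. Origin at its centre.
- walnut2: Walnut: round, 46 mm across, 18 g, starts in the hod; too big for the gaps. Origin at its centre.
- walnut3: Walnut: round, 46 mm across, 18 g, starts in the hod; too big for the gaps. Origin at its centre.
- walnut4: Walnut: round, 46 mm across, 18 g, starts in the hod; too big for the gaps. Origin at its centre.
- pecan0: Pecan: slim nut 44 mm long (its y axis), 20 mm thick, 10 g; starts lying crosswise over two floor bars of the hod; passes a gap end first or lengthwise once jostled off its bars. Origin at its centre.
- pecan1: Pecan: slim nut 44 mm long (its y axis), 20 mm thick, 10 g; starts lying crosswise over two floor bars of the hod; passes a gap end first or lengthwise once jostled off its bars. Origin at its centre.
- pecan2: Pecan: slim nut 44 mm long (its y axis), 20 mm thick, 10 g; starts lying crosswise over two floor bars of the hod; passes a gap end first or lengthwise once jostled off its bars. Origin at its centre.
- pecan3: Pecan: slim nut 44 mm long (its y axis), 20 mm thick, 10 g; starts lying crosswise over two floor bars of the hod; passes a gap end first or lengthwise once jostled off its bars. Origin at its centre.
- jar: Glass jar with a steel lid, 72 mm across, 105 mm high, standing on the bench beyond the work; leave it alone. Origin at the middle of its underside.
- cup: White mug, 76 mm across, 85 mm high, beyond the work; leave it alone. Origin at the middle of its underside.
- brush: Bench brush, 200 mm long (its x axis), lying between the pan and the crate, at most 40 mm high; leave it alone. Origin at the middle of its underside.

How it is judged:
On the way, in this order (a step that is already met when the one before it is completed fails the run):
1. all four pecans lie in the pan, below the hod's floor, while all five walnuts are still in the hod (x of pecan0 in the frame of pan between -0.128 and 0.128 m and y of pecan0 in the frame of pan between -0.085 and 0.085 m and z of each of pecan0, pecan1, pecan2, pecan3 in the frame of pan below 0.042 m and x of pecan1 in the frame of pan between -0.128 and 0.128 m and y of pecan1 in the frame of pan between -0.085 and 0.085 m and x of pecan2 in the frame of pan between -0.128 and 0.128 m and y of pecan2 in the frame of pan between -0.085 and 0.085 m and x of pecan3 in the frame of pan between -0.128 and 0.128 m and y of pecan3 in the frame of pan between -0.085 and 0.085 m and x of walnut0 in the frame of hod between -0.115 and 0.095 m and y of walnut0 in the frame of hod between -0.078 and 0.078 m and z of walnut0 in the frame of hod between 0.01 and 0.085 m and x of walnut1 in the frame of hod between -0.115 and 0.095 m and y of walnut1 in the frame of hod between -0.078 and 0.078 m and z of walnut1 in the frame of hod between 0.01 and 0.085 m and x of walnut2 in the frame of hod between -0.115 and 0.095 m and y of walnut2 in the frame of hod between -0.078 and 0.078 m and z of walnut2 in the frame of hod between 0.01 and 0.085 m and x of walnut3 in the frame of hod between -0.115 and 0.095 m and y of walnut3 in the frame of hod between -0.078 and 0.078 m and z of walnut3 in the frame of hod between 0.01 and 0.085 m and x of walnut4 in the frame of hod between -0.115 and 0.095 m and y of walnut4 in the frame of hod between -0.078 and 0.078 m and z of walnut4 in the frame of hod between 0.01 and 0.085 m), for 0.2 s.
2. the hod, tilted less than 15 degrees, rests with its front on the crate's edge (contact over 0.5 N) with all walnuts still in it (contact force between hod and crate above 0.5 N and angle between hod's own z axis and vertical below 0.26 rad and z of hod_lip in the frame of crate above 0.1 m and x of walnut0 in the frame of hod between -0.115 and 0.095 m and y of walnut0 in the frame of hod between -0.078 and 0.078 m and z of walnut0 in the frame of hod between 0.01 and 0.085 m and x of walnut1 in the frame of hod between -0.115 and 0.095 m and y of walnut1 in the frame of hod between -0.078 and 0.078 m and z of walnut1 in the frame of hod between 0.01 and 0.085 m and x of walnut2 in the frame of hod between -0.115 and 0.095 m and y of walnut2 in the frame of hod between -0.078 and 0.078 m and z of walnut2 in the frame of hod between 0.01 and 0.085 m and x of walnut3 in the frame of hod between -0.115 and 0.095 m and y of walnut3 in the frame of hod between -0.078 and 0.078 m and z of walnut3 in the frame of hod between 0.01 and 0.085 m and x of walnut4 in the frame of hod between -0.115 and 0.095 m and y of walnut4 in the frame of hod between -0.078 and 0.078 m and z of walnut4 in the frame of hod between 0.01 and 0.085 m), for 0.2 s.
3. the hod is tipped more than 23 degrees while its front still rests on the crate's edge (contact over 0.5 N) (contact force between hod and crate above 0.5 N and angle between hod's own z axis and vertical above 0.4 rad), for 0.1 s.
4. all five walnuts are in the crate (x of walnut0 in the frame of crate between -0.125 and 0.125 m and y of walnut0 in the frame of crate between -0.11 and 0.11 m and z of each of walnut0, walnut1, walnut2, walnut3, walnut4 in the frame of crate below 0.08 m and x of walnut1 in the frame of crate between -0.125 and 0.125 m and y of walnut1 in the frame of crate between -0.11 and 0.11 m and x of walnut2 in the frame of crate between -0.125 and 0.125 m and y of walnut2 in the frame of crate between -0.11 and 0.11 m and x of walnut3 in the frame of crate between -0.125 and 0.125 m and y of walnut3 in the frame of crate between -0.11 and 0.11 m and x of walnut4 in the frame of crate between -0.125 and 0.125 m and y of walnut4 in the frame of crate between -0.11 and 0.11 m), for 0.2 s.
At the end, for the whole second after the job is handed in: All four pecans lie in the pan and all five walnuts in the crate; the hod is at rest, let go, seated on the pan's long rims: its underside 40 mm (within 6 mm) above the bench, tilted less than 3.4 degrees, its middle within 50 mm lengthwise and 14 mm sideways of the pan's (all of step 4 and x of pecan0 in the frame of pan between -0.128 and 0.128 m and y of pecan0 in the frame of pan between -0.085 and 0.085 m and z of each of pecan0, pecan1, pecan2, pecan3 in the frame of pan below 0.042 m and x of pecan1 in the frame of pan between -0.128 and 0.128 m and y of pecan1 in the frame of pan between -0.085 and 0.085 m and x of pecan2 in the frame of pan between -0.128 and 0.128 m and y of pecan2 in the frame of pan between -0.085 and 0.085 m and x of pecan3 in the frame of pan between -0.128 and 0.128 m and y of pecan3 in the frame of pan between -0.085 and 0.085 m and x of hod in the frame of pan between -0.05 and 0.05 m and y of hod in the frame of pan between -0.014 and 0.014 m and z of hod in the frame of pan between 0.034 and 0.046 m and angle between hod's own z axis and vertical below 0.06 rad and linear speed of hod below 0.02 m/s); the robot touches nothing.
It fails at once if the jar is shifted by more than 30 mm (distance of jar from where it was at the start of the episode above 0.03 m).
It fails at once if the cup is shifted by more than 30 mm (distance of cup from where it was at the start of the episode above 0.03 m).
It fails at once if the brush is shifted by more than 30 mm (distance of brush from where it was at the start of the episode above 0.03 m).
It also fails if it takes over 67 s, if anything falls off the work surface, if the arm or the gripper's body presses on something with over 40 N, if the wrist force passes 120 N, or if a joint passes its speed limit or range.

## Working session

There is one attempt and no reset: what is moved stays moved. The work goes in short steps, Python scripts to look and compute and a tool call to move; the robot and the scene stay as the last step left them, time stands still between calls to the robot, and variables do not carry over. Pictures are saved under pics/ and viewed, at most 10 in all, crops included, and the job is handed in when it is done.

Besides the shell and the picture viewer there is one more tool, called in YAML: its name, and indented under it one key for each argument. step_arm: Moves the arm, as the interface text tells. Its arguments: {"type":"object","properties":{"motion":{"type":"array","items":{"type":"array","items":{"type":"number"}}},"force":{"type":"number"}},"required":["motion"]}

```bash
mkdir -p pics; cat > h.py <<'E'
import numpy as np, cv2
from scipy.spatial.transform import Rotation as R
from workcell import bot
def cam(name):
    s=bot.read_state(); p,d=bot.read_camera(name); c=bot.calibration(name)
    K=np.array(c['mtx'])
    if 'T_tool_cam' in c:
        T=np.eye(4);T[:3,:3]=R.from_rotvec(s['tcp_rot']).as_matrix();T[:3,3]=s['tool_pos'];T=T@np.array(c['T_tool_cam'])
    else:
        o=np.array(c['orientation']);T=np.eye(4);T[:3,:3]=R.from_rotvec(o).as_matrix() if o.size==3 else o.reshape(3,3);T[:3,3]=c['origin']
    v,u=np.mgrid[:384,:512]
    X=np.stack([(u-K[0,2])/K[0,0]*d,-(v-K[1,2])/K[1,1]*d,-d],-1)
    P=X@T[:3,:3].T+T[:3,3]; P[d==0]=np.nan
    return p,d,P,K,T
E
python3 - <<'E'
from h import *
for n in('scene','side','wrist'):
    c=bot.calibration(n); print(n,c)
ims=[]
for n in('scene','side'):
    p,d,P,K,T=cam(n); np.savez(f'{n}.npz',p=p,P=P); cv2.imwrite(f'pics/{n}0.png',p[...,::-1])
print(bot.read_state())
E
```

```text
scene {'mtx': array([[413.119866  ,   0.        , 249.57175385],
       [  0.        , 413.119866  , 193.37486387],
       [  0.        ,   0.        ,   1.        ]]), 'origin': array([1.10133753, 0.4308755 , 0.94434375]), 'orientation': array([0.37096966, 0.74011492, 2.13168732])}
side {'mtx': array([[354.94033527,   0.        , 253.63873263],
       [  0.        , 354.94033527, 191.58753951],
       [  0.        ,   0.        ,   1.        ]]), 'origin': array([0.36409669, 0.68088415, 0.60523854]), 'orientation': array([ 0.18477233, -1.29939564, -2.53174633])}
wrist {'mtx': array([[268.47961356,   0.        , 256.06924617],
       [  0.        , 268.47961356, 192.31592139],
       [  0.        ,   0.        ,   1.        ]]), 'T_tool_cam': array([[ 7.24750410e-04,  9.45925865e-01,  3.24382079e-01,
         8.42955098e-02],
       [ 9.99999478e-01, -4.51855001e-04, -9.16600264e-04,
         2.63051419e-04],
       [-7.20462233e-04,  3.24382574e-01, -9.45925698e-01,
        -1.62649556e-01],
       [ 0.00000000e+00,  0.00000000e+00,  0.00000000e+00,
         1.00000000e+00]])}
{'time': 0.1, 'q': array([-1.14389234e+00,  2.64690224e-01,  1.60527942e+00, -1.79510702e-05,
        1.27372959e+00, -3.68992632e-02]), 'joint_vel': array([-0.00068894, -0.00042245, -0.00333771,  0.00079859,  0.00159457,
        0.00128493]), 'joint_torque': array([ 8.73947156e-04, -5.16706610e+01, -3.68590343e+01, -9.11463007e-05,
        6.29424088e-03, -2.39652394e-05]), 'tool_pos': array([ 0.30165223, -0.60302639,  0.20985556]), 'tcp_rot': array([-3.05548563e+00, -7.21561851e-01,  6.67186933e-04]), 'wrist_force': array([-0.20247766,  0.15429861,  0.61388851]), 'torque': array([-0.02957796,  0.00954394,  0.0094661 ]), 'grip_force': 0.0, 'width': 1.0006447606155624}
```

View pics/scene0.png

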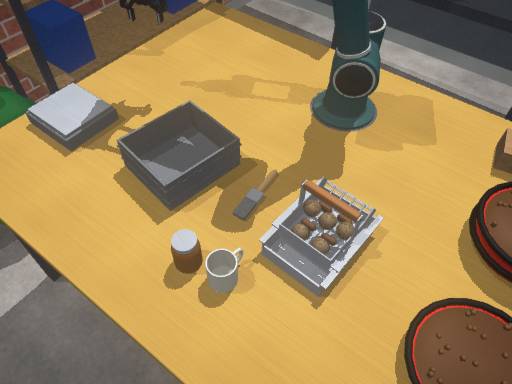

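View pics/side0.png

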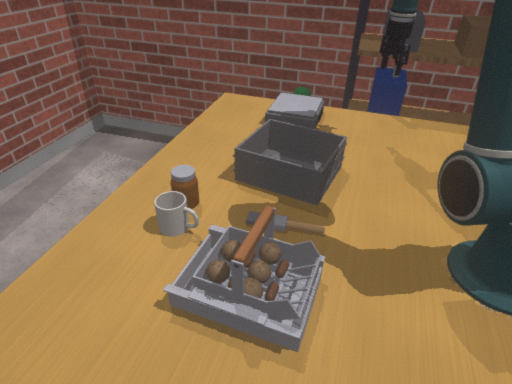

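The crate is at upper left of the scene view (~180,150). The pan with the hod is at (320,235), with the grip bar from (305,183) to (360,215) and the brush at (255,195). The jar (185,250) and mug (222,270) stand beyond. The hod's sloped lip seems to face the base.

```bash
python3 - <<'E'
from h import *
def rect(pts,nm):
    r=cv2.minAreaRect((pts[:,:2]*1000).astype(np.float32)); print(nm,len(pts),'c',np.round(r[0],1),'size',np.round(r[1],1),'ang',round(r[2],1),'z',np.round(np.percentile(pts[:,2],[5,50,95])*1000,0))
    print('  corners',np.round(cv2.boxPoints(r)).tolist())
def big(m):
    n,l,s,_=cv2.connectedComponentsWithStats(m.astype(np.uint8)); i=1+np.argmax(s[1:,4]); return l==i
for n in('scene','side'):
    D=np.load(f'{n}.npz');p=D['p'];P=D['P'];h=cv2.cvtColor(p,cv2.COLOR_RGB2HSV)
    Z=P[...,2]; inw=(P[...,0]>.2)&(P[...,0]<.95)&(abs(P[...,1])<.6)
    bar=inw&(Z>.15)&(Z<.19)&(h[...,1]>110)
    bar=big(bar); rect(P[bar],n+' bar')
    rect(P[big(inw&(Z>.1)&(Z<.12)&(h[...,1]<80)&(P[...,1]<-.05))],n+' crate rim')
    w=inw&(h[...,1]<90)&(Z>.05)&(Z<.068)&(P[...,1]>-.12)
    rect(P[big(w)],n+' panrim')
    rect(P[big(inw&(Z>.012)&(Z<.04)&(P[...,1]<0.02)&(P[...,1]>-.25)&(P[...,0]<.62))],n+' brush')
    # hod highest grey pts
    g=inw&(h[...,1]<90)&(Z>.07)&(Z<.1)&(P[...,1]>-.12)&(P[...,0]<.75)
    rect(P[big(g)],n+' hodwalls')
for f,a in(('scene',(240,160,400,300)),('side',(160,195,340,345))):
    im=cv2.imread(f'pics/{f}0.png');x0,y0,x1,y1=a
    cv2.imwrite(f'pics/c_{f}.png',cv2.resize(im[y0:y1,x0:x1],None,fx=2.4,fy=3.4 if 0 else 2.4,interpolation=cv2.INTER_CUBIC))
a=cv2.imread('pics/c_scene.png');b=cv2.imread('pics/c_side.png');H=max(a.shape[0],b.shape[0])
pad=lambda i:cv2.copyMakeBorder(i,0,H-i.shape[0],0,0,cv2.BORDER_CONSTANT)
o=np.hstack([pad(a),pad(b)]);o=cv2.resize(o,None,fx=min(1,800/o.shape[1]),fy=min(1,800/o.shape[1]));cv2.imwrite('pics/crop.png',o);print(o.shape)
E
```

```text
scene bar 641 c [506.6 220.5] size [151.8  22.9] ang 86.3 z [161. 174. 178.]
  corners [[490.0, 146.0], [513.0, 144.0], [523.0, 295.0], [500.0, 297.0]]
scene crate rim 1131 c [ 543.8 -256.5] size [239.7 268.7] ang 80.9 z [101. 108. 112.]
  corners [[392.0, -354.0], [658.0, -396.0], [695.0, -159.0], [430.0, -117.0]]
scene panrim 1465 c [518.  219.1] size [209.4 270.7] ang 86.5 z [54. 62. 66.]
  corners [[376.0, 123.0], [647.0, 106.0], [659.0, 315.0], [389.0, 332.0]]
scene brush 572 c [497.4  -3.2] size [198.9  42.5] ang 2.7 z [14. 18. 21.]
  corners [[397.0, 13.0], [399.0, -29.0], [598.0, -20.0], [596.0, 23.0]]
scene hodwalls 1013 c [499.6 220.5] size [163.3 205. ] ang 87.2 z [72. 83. 92.]
  corners [[393.0, 144.0], [598.0, 134.0], [606.0, 297.0], [401.0, 307.0]]
side bar 758 c [503.7 221.4] size [154.4  19.7] ang 86.2 z [163. 174. 176.]
  corners [[489.0, 145.0], [508.0, 144.0], [519.0, 298.0], [499.0, 299.0]]
side crate rim 888 c [ 540.5 -255.4] size [242.3 266. ] ang 81.0 z [101. 107. 110.]
  corners [[390.0, -354.0], [653.0, -396.0], [691.0, -157.0], [428.0, -115.0]]
side panrim 2003 c [521.2 311.3] size [ 29.3 267.9] ang 86.4 z [57. 62. 65.]
  corners [[387.0, 305.0], [654.0, 288.0], [656.0, 317.0], [389.0, 334.0]]
side brush 604 c [ 490.2 -149. ] size [234.1 114.3] ang 24.8 z [14. 27. 39.]
  corners [[360.0, -146.0], [408.0, -250.0], [620.0, -152.0], [572.0, -48.0]]
side hodwalls 3465 c [493.6 222.9] size [164.1 209.2] ang 86.0 z [72. 82. 94.]
  corners [[384.0, 148.0], [592.0, 134.0], [604.0, 297.0], [395.0, 312.0]]
(353, 800, 3)
```

View pics/crop.png

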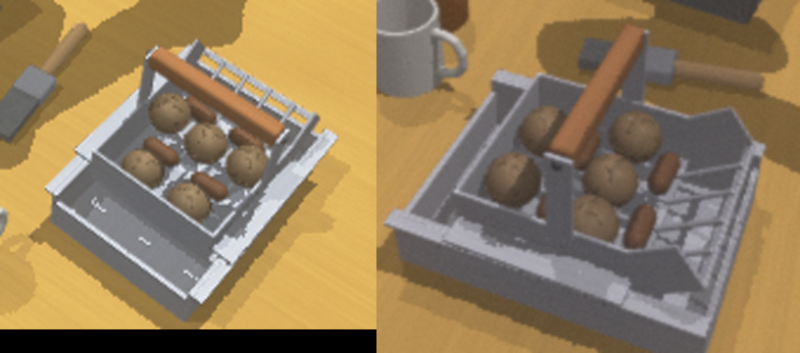

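The crop shows a box-shaped bar on narrow straps, the lip facing the base (world -x), five walnuts and four pecans.

```bash
cat >> h.py <<'E'
def to(xyz,yaw,s=None):
    """local shift (cm) and twist (deg) to bring TCP to xyz with tool y at world yaw (deg)"""
    s=s or bot.read_state(); M=R.from_rotvec(s['tcp_rot']).as_matrix()
    d=M.T@(np.array(xyz)-s['tool_pos'])*100; y=np.degrees(np.arctan2(M[1,1],M[0,1]))
    print('shift cm',np.round(d,2),'twist',round(-((yaw-y+180)%360-180),1))
E
python3 -c "
from h import *
to([.505,.221,.235],-3.7); to([.505,.221,.145],-3.7)"
```

```text
shift cm [ 55.05 -64.61  -2.38] twist -59.7
shift cm [ 55.05 -64.59   6.62] twist -59.7
```

step_arm:
  motion:
    - [8.5,0,0,-2.4,0]
    - [8.5,55.0,-64.6,-2.4,-59.7]
    - [8.5,55.0,-64.6,-2.4,-59.7]
    - [8.5,55.0,-64.6,-2.4,-59.7]
    - [8.5,55.0,-64.6,-2.4,-59.7]
    - [8.5,55.0,-64.6,-2.4,-59.7]
    - [8.5,55.0,-64.6,-2.4,-59.7]
    - [8.5,55.0,-64.6,-2.4,-59.7]
    - [8.5,55.0,-64.6,-2.4,-59.7]
    - [8.5,55.0,-64.6,-2.4,-59.7]
    - [8.5,55.0,-64.6,-2.4,-59.7]
    - [8.5,55.0,-64.6,-2.4,-59.7]
    - [8.5,55.0,-64.6,-2.4,-59.7]
    - [8.5,55.0,-64.6,-2.4,-59.7]
    - [8.5,55.0,-64.6,-2.4,-59.7]
    - [8.5,55.0,-64.6,-2.4,-59.7]
    - [8.5,55.0,-64.6,-2.4,-59.7]
    - [8.5,55.0,-64.6,-2.4,-59.7]
    - [8.5,55.0,-64.6,-2.4,-59.7]
    - [8.5,55.0,-64.6,-2.4,-59.7]

```text
time: 2.1
tool_pos: [0.5043, 0.2209, 0.2342]
tcp_rot: [-2.289, -2.151, 0.003]
wrist_force: [-0.2, -0.6, -0.2]
width: 1.0
grip_force: 0.0
```

```bash
python3 - <<'E'
from h import *
p,d,P,K,T=cam('wrist'); h=cv2.cvtColor(p,cv2.COLOR_RGB2HSV)
m=(P[...,2]>.15)&(P[...,2]<.19)&(h[...,1]>110)
n,l,s,_=cv2.connectedComponentsWithStats(m.astype(np.uint8)); q=P[l==1+np.argmax(s[1:,4])]
print(cv2.minAreaRect((q[:,:2]*1000).astype(np.float32)),np.percentile(q[:,2],[5,50,95]))
cv2.imwrite('pics/w1.png',p[...,::-1]); s=bot.read_state();print(s['tool_pos'],s['q'],s['time'])
to([.505,.221,.145],-3.7)
E
```

```text
((504.9794006347656, 220.83779907226562), (152.3925018310547, 19.59840202331543), 86.47002410888672) [0.17372139 0.17572843 0.17687418]
[0.50424355 0.21979372 0.23432422] [ 3.66164543e-01  1.46888397e-02  1.84292460e+00 -6.08256792e-04
  1.28583956e+00  4.30368873e-01] 2.15
shift cm [0.14 0.08 8.93] twist 0.0
```

View pics/w1.png

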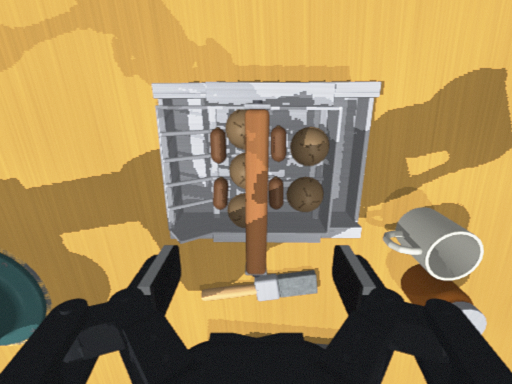

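The wrist view shows the bar midway between the open fingers (column 257), with two pecans left of it and two right. Next I descend and grip.

step_arm:
  motion:
    - [8.5,0.1,0.1,4.5,0]
    - [8.5,0.1,0.1,8.9,0]
    - [8.5,0.1,0.1,8.9,0]
    - [0.5,0.1,0.1,8.9,0]
    - [0.5,0.1,0.1,8.9,0]
    - [0.5,0.1,0.1,8.9,0]
    - [0.5,0.1,0.1,8.9,0]
    - [0.5,0.1,0.1,8.9,0]
    - [0.5,0.1,0.1,8.9,0]
    - [0.5,0.1,0.1,6.9,0]
    - [0.5,0.1,0.1,5.9,0]
    - [0.5,0.1,0.1,5.9,0]
  force: 100

```text
time: 3.35
tool_pos: [0.507, 0.2215, 0.1775]
tcp_rot: [2.291, 2.147, 0.005]
wrist_force: [0.8, 0.5, -6.0]
width: 0.192
grip_force: 98.8
```

step_arm:
  motion:
    - [0.5,1.0,0,0,0]
    - [0.5,-1.0,0,0,0]
    - [0.5,1.2,0,0,3]
    - [0.5,-1.2,0,0,-3]
    - [0.5,1.2,0,0,3]
    - [0.5,-1.2,0,0,-3]
    - [0.5,1.2,0,0,3]
    - [0.5,-1.2,0,0,-3]
    - [0.5,1.2,0.4,0,4]
    - [0.5,-1.2,-0.4,0,-4]
    - [0.5,1.2,0.4,0,4]
    - [0.5,-1.2,-0.4,0,-4]
    - [0.5,0,0,0,0]
    - [0.5,0,0,0,0]
    - [0.5,0,0,0,0]
  force: 120

```text
time: 4.85
tool_pos: [0.5055, 0.2213, 0.1752]
tcp_rot: [-2.29, -2.15, 0.002]
wrist_force: [0.1, -0.4, -5.7]
width: 0.184
grip_force: 119.6
```

```bash
cat >> h.py <<'E'
def look(tag):
    a=cam('wrist')[0];b=cam('side')[0];c=cam('scene')[0]
    o=np.hstack([cv2.resize(i,(w,360)) for i,w in((a[70:270,120:400],400),(b[180:380,140:360],400))])
    cv2.imwrite(f'pics/{tag}.png',o[...,::-1]); cv2.imwrite(f'pics/{tag}_s.png',c[...,::-1])
E
python3 -c "
from h import *
look('s1'); s=bot.read_state(); print(s['tool_pos'],s['tcp_rot'],s['width'])"
```

```text
[0.50572066 0.22108922 0.17575147] [-2.29149120e+00 -2.14885338e+00  8.54475260e-04] 0.183259405793233
```

View pics/s1.png

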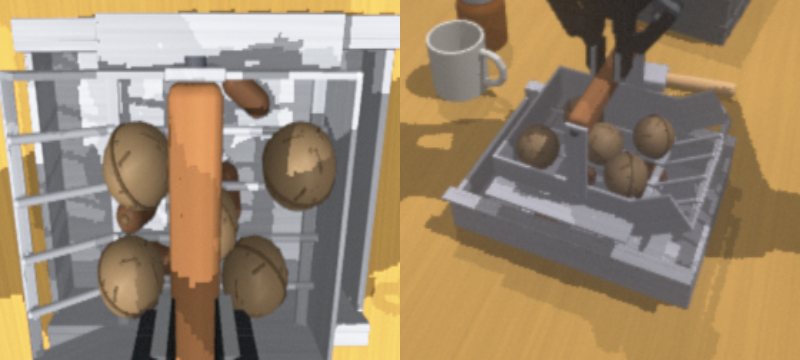

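The picture shows all five walnuts in the hod and at least three pecans turning at (245,95), (135,215) and (230,180). They haven't dropped yet, so I shake harder.

step_arm:
  motion:
    - [0.5,1.5,0.6,-0.3,5]
    - [0.5,-1.5,0.6,0,-5]
    - [0.5,1.5,-0.6,-0.6,5]
    - [0.5,-1.5,-0.6,0,-5]
    - [0.5,1.5,0.6,-0.6,5]
    - [0.5,-1.5,0.6,0,-5]
    - [0.5,1.5,-0.6,-0.6,5]
    - [0.5,-1.5,-0.6,0,-5]
    - [0.5,1.5,0.6,-0.6,5]
    - [0.5,-1.5,0.6,0,-5]
    - [0.5,1.5,-0.6,-0.6,5]
    - [0.5,-1.5,-0.6,0,-5]
    - [0.5,1.5,0.6,-0.6,5]
    - [0.5,-1.5,0.6,0,-5]
    - [0.5,1.5,-0.6,-0.6,5]
    - [0.5,-1.5,-0.6,0,-5]
    - [0.5,0,0,0,0]
    - [0.5,0,0,0,0]
    - [0.5,0,0,0,0]

```text
time: 6.9
tool_pos: [0.506, 0.221, 0.1763]
tcp_rot: [2.291, 2.149, -0.0]
wrist_force: [0.1, 0.1, -6.3]
width: 0.18
grip_force: 120.0
```

```bash
cat >> h.py <<'E'
def pecans():
    for n in('wrist','side','scene'):
        p,d,P,K,T=cam(n); h=cv2.cvtColor(p,cv2.COLOR_RGB2HSV); Z=P[...,2]
        m=(abs(P[...,0]-.51)<.15)&(abs(P[...,1]-.22)<.11)&(Z<.15)&(Z>.006)&((h[...,0]<11)|(h[...,0]>172))&(h[...,1]>110)
        k,l,s,c=cv2.connectedComponentsWithStats(m.astype(np.uint8))
        print(n,[(s[i,4],np.round(c[i]).astype(int).tolist(),np.round(np.nanmean(P[l==i],0)*1000).astype(int).tolist()) for i in range(1,k) if s[i,4]>12])
E
python3 -c "
from h import *
look('s2'); pecans(); s=bot.read_state(); print(s['tool_pos'],s['wrist_force'],s['width'],s['time'])"
```

```text
wrist []
side []
scene []
[0.50588601 0.22090841 0.17617744] [ 0.64507758 -0.22537946 -6.05151719] 0.18208134517321226 7.2
```

View pics/s2.png

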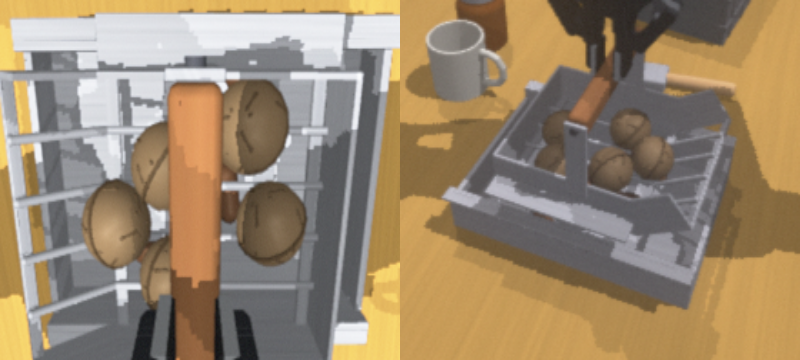

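All five walnuts are in the hod. One pecan is visible at crop (230,195) and its height has to be measured.

```bash
python3 - <<'E'
from h import *
im=cv2.imread('pics/w1.png');h=cv2.cvtColor(im,cv2.COLOR_BGR2HSV);print('pecan',h[145,279],h[193,220],'walnut',h[145,310],h[195,305],h[135,318],'bar',h[150,257])
p,d,P,K,T=cam('wrist');h=cv2.cvtColor(p,cv2.COLOR_RGB2HSV)
for v in range(166,190,4):
  for u in(277,281,284): print((u,v),h[v,u],np.round(P[v,u]*1000))
E
```

```text
pecan [ 13 121 141] [ 12 117 142] walnut [ 17 102  90] [ 16  96 104] [ 17 104 127] bar [ 13 150 185]
(277, 166) [ 13 125 129] [532. 228.  22.]
(281, 166) [ 12 127 114] [537. 227.  22.]
(284, 166) [ 12 120  87] [541. 227.  21.]
(277, 170) [  9  73 140] [532. 223.  23.]
(281, 170) [ 11  68 120] [537. 222.  22.]
(284, 170) [ 10  53 105] [541. 222.  23.]
(277, 174) [115   7 235] [529. 233.  77.]
(281, 174) [111   9 205] [533. 233.  77.]
(284, 174) [113  10 207] [536. 232.  77.]
(277, 178) [ 11 130  88] [532. 213.  24.]
(281, 178) [ 13 110 104] [537. 213.  25.]
(284, 178) [ 12 127  94] [540. 213.  23.]
(277, 182) [ 12 122  86] [532. 208.  24.]
(281, 182) [ 12 110 109] [536. 208.  24.]
(284, 182) [ 11 132  91] [540. 207.  23.]
(277, 186) [ 12 123  85] [531. 203.  23.]
(281, 186) [ 12 113 106] [536. 203.  25.]
(284, 186) [ 13 127  94] [540. 202.  23.]
```

```bash
cat > pec.py <<'E'
from h import *
def pec(zs=((.006,.05),(.05,.16)),c0=(.518,.219)):
    for n in('wrist','side','scene'):
        p,d,P,K,T=cam(n); h=cv2.cvtColor(p,cv2.COLOR_RGB2HSV); Z=P[...,2]
        for a,b in zs:
            m=(abs(P[...,0]-c0[0])<.14)&(abs(P[...,1]-c0[1])<.1)&(Z<b)&(Z>a)&(h[...,0]>=6)&(h[...,0]<=14)&(h[...,1]>100)&(h[...,2]<165)
            if a<.02: m=(abs(P[...,0]-c0[0])<.14)&(abs(P[...,1]-c0[1])<.095)&(Z<b)&(Z>.008)&(h[...,0]<=22)&(h[...,1]>50)
            k,l,s,c=cv2.connectedComponentsWithStats(m.astype(np.uint8))
            print(n,(a,b),[(int(s[i,4]),np.round(c[i]).astype(int).tolist(),np.round(np.nanmean(P[l==i],0)*1000).astype(int).tolist()) for i in range(1,k) if s[i,4]>8])
if __name__=='__main__': pec()
E
python3 pec.py
```

```text
wrist (0.006, 0.05) [(24, [282, 115], [540, 286, 21]), (73, [280, 166], [536, 227, 22]), (190, [281, 184], [536, 205, 23]), (9, [219, 214], [456, 169, 22])]
wrist (0.05, 0.16) []
side (0.006, 0.05) [(13, [219, 300], [556, 280, 22])]
side (0.05, 0.16) []
scene (0.006, 0.05) [(57, [311, 217], [478, 169, 20]), (9, [326, 226], [480, 216, 21]), (27, [326, 232], [496, 227, 20]), (17, [319, 242], [535, 227, 22])]
scene (0.05, 0.16) []
```

Four separate low pecans are seen and none are high. I raise the hod to confirm.

step_arm:
  motion:
    - [0.5,0,0,-2,0]
    - [0.5,0,0,-4.5,0]
    - [0.5,0,0,-7,0]
    - [0.5,0,0,-9,0]
    - [0.5,0,0,-9,0]

```text
time: 7.9
tool_pos: [0.5082, 0.2219, 0.2702]
tcp_rot: [2.29, 2.146, 0.011]
wrist_force: [0.5, 0.3, -5.4]
width: 0.185
grip_force: 120.0
```

```bash
python3 - <<'E'
from pec import *
pec(((.006,.05),(.1,.23)))
c=np.array([.561,-.137]);n=np.array([.156,.988])
for k,z in((.150,.25),(.105,.205)):
    to([*(c+n*k),z],81.0)
E
```

```text
wrist (0.006, 0.05) [(38, [279, 116], [549, 282, 22]), (22, [277, 165], [542, 208, 21]), (107, [234, 191], [471, 169, 22])]
wrist (0.1, 0.23) []
side (0.006, 0.05) [(108, [241, 280], [532, 218, 21]), (55, [281, 277], [456, 181, 18]), (148, [262, 291], [483, 229, 20]), (25, [218, 299], [560, 277, 23])]
side (0.1, 0.23) []
scene (0.006, 0.05) [(100, [313, 240], [539, 213, 21]), (106, [332, 260], [559, 283, 21])]
scene (0.1, 0.23) []
shift cm [-20.4    9.26   1.48] twist -84.7
shift cm [-24.87   8.86   5.98] twist -84.7
```

All four pecans are confirmed in the pan, at about (536,215), (556,280), (462,175) and (483,229) mm. Carry the hod to the crate, turning it.

step_arm:
  motion:
    - [0.5,-0.5,0.2,0,-2]
    - [0.5,-1.5,0.7,0.1,-6]
    - [0.5,-2.8,1.3,0.2,-11.5]
    - [0.5,-4.2,1.9,0.3,-17.5]
    - [0.5,-5.6,2.6,0.4,-23.5]
    - [0.5,-7.1,3.2,0.5,-29.5]
    - [0.5,-8.5,3.9,0.6,-35.5]
    - [0.5,-10.0,4.5,0.7,-41.5]
    - [0.5,-11.4,5.2,0.8,-47.5]
    - [0.5,-12.9,5.8,0.9,-53.5]
    - [0.5,-14.3,6.5,1.0,-59.5]
    - [0.5,-15.8,7.2,1.1,-65.5]
    - [0.5,-17.2,7.8,1.2,-71.5]
    - [0.5,-18.6,8.4,1.3,-77]
    - [0.5,-19.6,8.9,1.4,-81.5]
    - [0.5,-20.2,9.2,1.5,-84]
    - [0.5,-20.4,9.3,1.5,-84.7]
    - [0.5,-20.4,9.3,1.5,-84.7]
    - [0.5,-20.4,9.3,1.5,-84.7]

```text
time: 9.95
tool_pos: [0.5849, 0.0117, 0.2501]
tcp_rot: [-0.248, -3.13, -0.0]
wrist_force: [-0.5, 0.3, -5.5]
width: 0.179
grip_force: 120.0
```

```bash
cat >> h.py <<'E'
def hodtilt():
    for n in('scene','side','wrist'):
        p,d,P,K,T=cam(n); np.savez(f'{n}.npz',p=p,P=P)
    D=np.load('scene.npz'); return D
E
python3 - <<'E'
from h import *
s=bot.read_state(); t=s['tool_pos']; print(t,s['q'],s['wrist_force'],s['time'])
p1,_,P1,_,_=cam('scene');p2,_,P2,_,_=cam('side'); np.savez('b.npz',p1=p1,P1=P1,p2=p2,P2=P2)
M=R.from_rotvec(s['tcp_rot']).as_matrix(); ex=M[:,1].copy(); ey=np.array([-ex[1],ex[0],0]); 
g=t+np.array([0,0,.020])
for p,P in((p1,P1),(p2,P2)):
    Q=P-g; a=Q@ex;b=Q@ey;c=Q[...,2]; h=cv2.cvtColor(p,cv2.COLOR_RGB2HSV)
    # hod side wall top profile: points by x bin, max z within body
    for x in range(-120,110,15):
        m=(abs(a*1000-x)<5)&(abs(b)<.11)&(c<-.03)&(c>-.14)&(h[...,1]<60)
        if m.sum()>5: print(x,m.sum(),np.round(np.percentile(c[m]*1000,[2,50,98])),np.round(np.percentile(b[m]*1000,[2,98])))
    print()
o=np.hstack([p1[60:330,80:400],p2[60:330,150:470]]);cv2.imwrite('pics/k1.png',cv2.resize(o,(800,338))[...,::-1])
E
```

```text
[0.58487301 0.01174948 0.25010151] [-2.26780182e-02  7.35284980e-02  1.75270534e+00  3.06297868e-04
  1.31707444e+00 -1.43530624e+00] [-0.49460886  0.29830266 -5.49851299] 9.95
-105 107 [-94. -89. -80.] [-81.  57.]
-90 62 [-106.  -95.  -57.] [-81.  45.]
-75 44 [-117.  -96.  -62.] [-81. -47.]
-60 90 [-127. -113.  -74.] [-103.   74.]
-45 93 [-124. -104.  -79.] [-106.   98.]
-30 107 [-122. -103.  -78.] [-105.   74.]
-15 95 [-120. -104.  -41.] [-105.   74.]
0 168 [-119.  -82.  -32.] [-104.   97.]
15 117 [-120. -103.  -36.] [-105.   96.]
30 94 [-120. -104.  -77.] [-105.   97.]
45 134 [-124. -105.  -78.] [-106.   98.]
60 136 [-123. -105.  -78.] [-105.   98.]
75 98 [-107. -103.  -78.] [-105.   98.]
90 690 [-127. -101.  -78.] [-90.  76.]

-105 144 [-96. -90. -83.] [-77.  76.]
-90 81 [-110.  -93.  -58.] [-77.  77.]
-75 80 [-116.  -94.  -64.] [-78.  77.]
-60 80 [-122.  -95.  -72.] [-78.  95.]
-45 88 [-121. -104.  -79.] [-78. 102.]
-30 99 [-125. -105.  -79.] [-78. 102.]
-15 91 [-123. -105.  -78.] [-78. 101.]
0 167 [-121.  -85.  -31.] [-80. 101.]
15 169 [-123.  -90.  -34.] [-81. 100.]
30 119 [-123. -105.  -79.] [-78. 102.]
45 102 [-110. -103.  -79.] [-78. 102.]
60 82 [-106. -100.  -79.] [-78. 102.]
75 90 [-122. -104.  -80.] [-102.  101.]
90 1229 [-127. -103.  -79.] [-79.  84.]
```

View pics/k1.png

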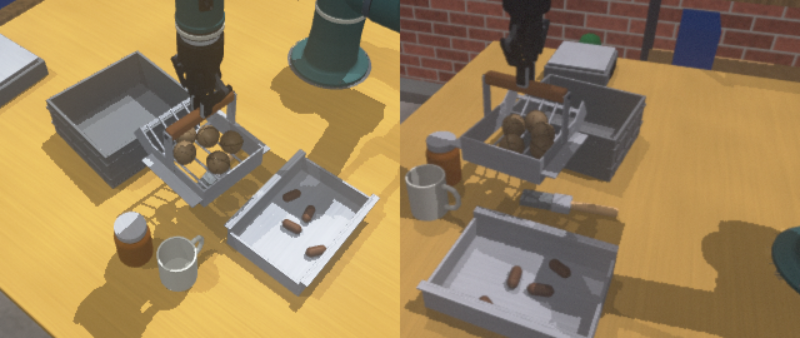

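The picture shows four pecans in the pan (left half: (292,195), (307,213), (292,227), (316,250)) and all walnuts in the hod. The hod is level and faces the near crate wall, so I bring the lip over the edge and lower it.

step_arm:
  motion:
    - [0.5,0,-1.5,0,0]
    - [0.5,0,-3.2,1.5,0]
    - [0.5,0,-4.5,3.0,0]
    - [0.5,0,-4.8,4.5,0]
    - [0.5,0,-4.8,5.5,0]
    - [0.5,0,-4.8,6.0,0]
    - [0.5,0,-4.8,6.3,0]
    - [0.5,0,-4.8,6.5,0]
    - [0.5,0,-4.8,6.5,0]

```text
time: 10.95
tool_pos: [0.5783, -0.0355, 0.1866]
tcp_rot: [0.246, 3.131, 0.0]
wrist_force: [-0.3, -0.3, -4.5]
width: 0.179
grip_force: 120.1
```

step_arm:
  motion:
    - [0.5,0,0,0.2,0]
    - [0.5,0,0,0.4,0]
    - [0.5,0,0,0.4,0]
    - [0.5,0,0,0.4,0]
    - [0.5,0,0,0.4,0]

```text
time: 11.45
tool_pos: [0.5791, -0.0346, 0.1844]
tcp_rot: [0.247, 3.129, 0.003]
wrist_force: [-2.5, 5.8, 2.7]
width: 0.182
grip_force: 121.1
```

The lip rests on the edge, level, with about 8 N. Next I move the front slope further onto the edge, to the point where pushing tips it.

step_arm:
  motion:
    - [0.5,0,0,-1.5,0]
    - [0.5,0,0,-3.0,0]
    - [0.5,0,-1.7,-3.3,0]
    - [0.5,0,-3.4,-3.3,0]
    - [0.5,0,-3.4,-2.9,0]
    - [0.5,0,-3.4,-2.5,0]
    - [0.5,0,-3.4,-2.3,0]
    - [0.5,0,-3.4,-2.1,0]
    - [0.5,0,-3.4,-2.1,0]

```text
time: 12.35
tool_pos: [0.5749, -0.0692, 0.2096]
tcp_rot: [0.248, 3.125, 0.002]
wrist_force: [-5.9, 7.2, 20.3]
width: 0.178
grip_force: 123.8
```

step_arm:
  motion:
    - [0.5,0,0,-0.3,0]
    - [0.5,0,0,-0.3,0]
    - [0.5,0,-0.5,-0.5,0]
    - [0.5,0,-1.0,-0.8,0]
    - [0.5,0,-1.5,-1.0,0]
    - [0.5,0,-2.1,-1.2,0]
    - [0.5,0,-2.1,-1.2,0]
  force: 25

```text
time: 13.05
tool_pos: [0.5719, -0.0862, 0.2188]
tcp_rot: [0.249, 3.126, 0.015]
wrist_force: [-0.4, 14.5, 12.4]
width: 0.188
grip_force: 117.7
```

```bash
cat > tilt.py <<'E'
from h import *
def tilt(save=None):
    s=bot.read_state(); t=s['tool_pos']; M=R.from_rotvec(s['tcp_rot']).as_matrix(); ex=M[:,1]*[1,1,0]; ex/=np.linalg.norm(ex); ey=np.array([-ex[1],ex[0],0])
    for n in('scene','side'):
        p,_,P,_,_=cam(n); h=cv2.cvtColor(p,cv2.COLOR_RGB2HSV); Q=P-t; a=Q@ex;b=Q@ey;c=Q[...,2]
        # straps (|b|~76) and walls: fit top wall line behind bar; bar top face normal
        m=(abs(b)<.085)&(abs(a)<.03)&(abs(c-.017)<.03)&(h[...,1]>125)&(h[...,0]<=15)
        m=cv2.erode(m.astype(np.uint8),np.ones((2,2)))>0
        print(n,'bar',m.sum(),'centre a,c mm',np.round([np.nanmedian(a[m])*1e3,np.nanmedian(c[m])*1e3],1))
        # runners: |b| 95..103 
        for sgn in(1,-1):
            m=(sgn*b>.088)&(sgn*b<.108)&(abs(a)<.2)&(c<.1)&(c>-.15)&(h[...,1]<60)&(P[...,2]>.075)
            if m.sum()>15:
                x=a[m];z=c[m]; k=np.polyfit(x,z,1); r=abs(z-np.polyval(k,x));k=np.polyfit(x[r<=np.median(r)],z[r<=np.median(r)],1); print('  runner',sgn,m.sum(),'tilt deg',round(np.degrees(np.arctan(k[0])),1),'x',np.round(np.percentile(x,[5,95])*1e3))
        if save: np.savez(f'{n}.npz',p=p,P=P)
    w=s; print(t,'F',np.round(w['wrist_force'],1),'width',round(w['width']*85,1),'grip',round(w['grip_force']),w['time'])
tilt(1)
E
python3 tilt.py
```

```text
scene bar 183 centre a,c mm [ 7.3 25.2]
  runner 1 78 tilt deg 7.3 x [-35.  99.]
  runner -1 392 tilt deg 12.2 x [-57.  96.]
side bar 24 centre a,c mm [ 9.1 25.7]
  runner 1 273 tilt deg 16.0 x [-55. 101.]
  runner -1 29 tilt deg 23.2 x [  1. 103.]
[ 0.57191293 -0.08615591  0.2187901 ] F [-0.4 14.5 12.4] width 16.0 grip 118 13.05
```

The hod is tipping, about 10° now, with contact kept. Continue along the arc.

step_arm:
  motion:
    - [0.5,0,-0.6,-0.2,0]
    - [0.5,0,-1.2,-0.3,0]
    - [0.5,0,-1.8,-0.5,0]
    - [0.5,0,-2.4,-0.6,0]
    - [0.5,0,-3.0,-0.6,0]
    - [0.5,0,-3.0,-0.6,0]
  force: 20

```text
time: 13.75
tool_pos: [0.5677, -0.116, 0.2297]
tcp_rot: [0.249, 3.122, 0.013]
wrist_force: [-7.9, 15.3, 30.1]
width: 0.184
grip_force: 99.6
```

```bash
python3 tilt.py
```

```text
scene bar 218 centre a,c mm [ 8.6 23.8]
  runner 1 26 tilt deg 16.9 x [ 97. 122.]
  runner -1 314 tilt deg 24.3 x [-27. 117.]
side bar 2 centre a,c mm [ 7.9 23.5]
  runner 1 191 tilt deg 28.7 x [-26. 122.]
  runner -1 19 tilt deg 16.7 x [ 98. 124.]
[ 0.56771825 -0.11604358  0.22968639] F [-7.9 15.3 30.1] width 15.6 grip 100 13.75
```

About 25° tilt. Continue to about 45°.

step_arm:
  motion:
    - [0.5,0,-0.6,-0.3,0]
    - [0.5,0,-1.2,-0.4,0]
    - [0.5,0,-1.8,-0.4,0]
    - [0.5,0,-2.4,-0.4,0]
    - [0.5,0,-3.0,-0.4,0]
    - [0.5,0,-3.6,-0.3,0]
    - [0.5,0,-3.6,-0.3,0]
  force: 20

```text
time: 14.55
tool_pos: [0.5628, -0.1591, 0.2357]
tcp_rot: [0.248, 3.118, -0.009]
wrist_force: [-9.8, 0.3, 37.5]
width: 0.101
grip_force: 26.4
```

```bash
python3 tilt.py; python3 - <<'E'
import numpy as np,cv2
a=np.load('scene.npz')['p'];b=np.load('side.npz')['p']
o=np.hstack([a[60:300,80:340],b[70:310,170:430]]);cv2.imwrite('pics/k2.png',cv2.resize(o,(800,369))[...,::-1])
E
```

```text
scene bar 317 centre a,c mm [ 8.2 16.6]
  runner 1 16 tilt deg 33.8 x [115. 136.]
  runner -1 189 tilt deg 45.1 x [ 15. 133.]
side bar 10 centre a,c mm [ 6.4 19.6]
  runner 1 162 tilt deg 45.5 x [ 17. 135.]
  runner -1 48 tilt deg 47.2 x [ 16. 136.]
[ 0.56276234 -0.15911755  0.23565959] F [-9.8  0.3 37.5] width 8.5 grip 26 14.55
```

View pics/k2.png

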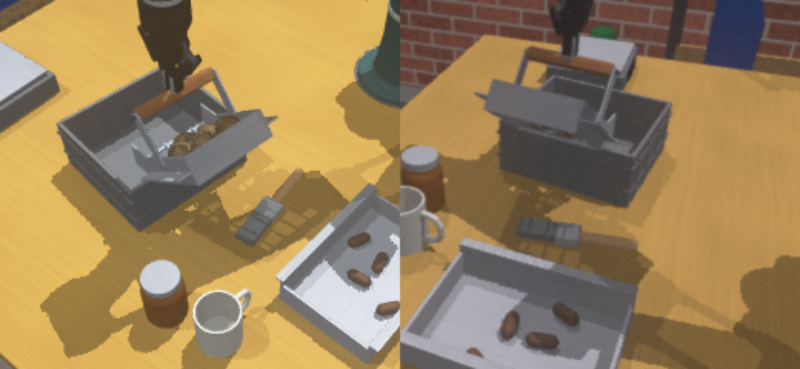

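The view shows the hod tipped about 45° on the edge, with the walnuts gathered towards the lip at (205,135). I wait, then tip a little further.

step_arm:
  motion:
    - [0.5,0,-0.3,-0.1,0]
    - [0.5,0,-0.6,-0.1,0]
    - [0.5,0,-0.9,0,0]
    - [0.5,0,-1.2,0,0]
    - [0.5,0,-1.2,0,0]
    - [0.5,0,-1.2,0,0]
    - [0.5,0,-1.2,0,0]
  force: 40

```text
time: 15.35
tool_pos: [0.5607, -0.1718, 0.2346]
tcp_rot: [0.248, 3.119, -0.012]
wrist_force: [-8.2, -3.4, 33.0]
width: 0.07
grip_force: 39.8
```

```bash
python3 tilt.py; cat > wal.py <<'E'
from h import *
c0=np.array([.542,-.256]);u=np.array([.988,-.156]);v=np.array([.156,.988])
for n in('scene','side','wrist'):
    p,_,P,_,_=cam(n);h=cv2.cvtColor(p,cv2.COLOR_RGB2HSV);q=P[...,:2]-c0
    m=(abs(q@u)<.14)&(q@v<.32)&(q@v>-.12)&(h[...,0]>=11)&(h[...,0]<=21)&(h[...,1]>60)&(P[...,2]>.01)&(P[...,2]<.2)
    k,l,s,c=cv2.connectedComponentsWithStats(cv2.morphologyEx(m.astype(np.uint8),cv2.MORPH_OPEN,np.ones((3,3))))
    print(n,[(int(s[i,4]),np.round(c[i]).astype(int).tolist(),np.round(np.array([np.nanmean((q@u)[l==i]),np.nanmean((q@v)[l==i]),np.nanmean(P[l==i][:,2])])*1000).astype(int).tolist()) for i in range(1,k) if s[i,4]>15])
E
python3 wal.py
```

```text
scene bar 302 centre a,c mm [ 8.4 15.8]
  runner 1 40 tilt deg 21.8 x [-199.  136.]
  runner -1 204 tilt deg 16.1 x [-199.  135.]
side bar 17 centre a,c mm [10.8 13.5]
  runner 1 254 tilt deg 16.0 x [-197.  136.]
  runner -1 90 tilt deg 0.7 x [-198.  137.]
[ 0.56066057 -0.17178502  0.23461093] F [-8.2 -3.4 33. ] width 6.0 grip 40 15.35
scene [(151, [199, 140], [-45, 36, 101]), (196, [165, 155], [35, -31, 44]), (156, [184, 148], [10, 39, 107]), (82, [263, 184], [-116, 236, 18])]
side [(18, [307, 164], [-53, -1, 45]), (107, [296, 224], [-118, 239, 16])]
wrist [(358, [370, 56], [-128, 229, 17]), (2851, [165, 137], [-30, -33, 46]), (844, [196, 160], [0, 5, 47]), (807, [166, 186], [37, -40, 46])]
```

```bash
python3 - <<'E'
from h import *
a=cam('wrist')[0];b=cam('side')[0]
o=np.hstack([cv2.resize(a,(480,360)),cv2.resize(b[60:180,225:325],(300,360),interpolation=cv2.INTER_CUBIC)]);cv2.imwrite('pics/k3.png',o[...,::-1])
E
```

```text
(no output)
```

View pics/k3.png

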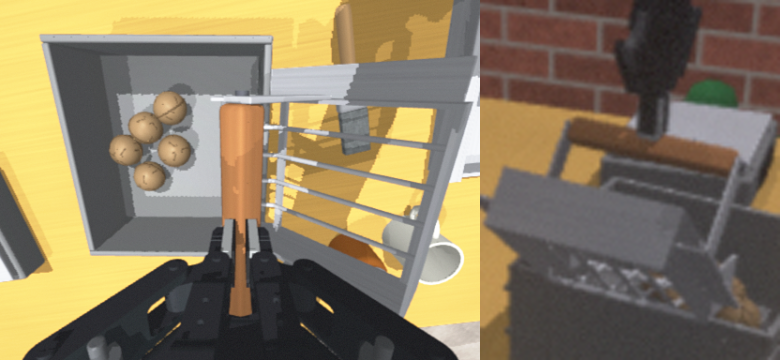

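The wrist view shows all five walnuts inside the crate, at (150,135). The pads only pinch the bar's upper corner, so I loosen around the bar, sink, back off to a smaller tilt and regrip firmly.

step_arm:
  motion:
    - [4.0,0,0,0.0,0]
    - [4.0,0,0,0.2,0]
    - [4.0,0,0.6,0.3,0]
    - [4.0,0,1.2,0.3,0]
    - [4.0,0,1.8,0.3,0]
    - [4.0,0,2.4,0.3,0]
    - [4.0,0,3.0,0.3,0]
    - [4.0,0,3.4,0.3,0]
    - [0.5,0,3.4,0.3,0]
    - [0.5,0,3.4,0.3,0]
    - [0.5,0,3.4,0.3,0]
    - [0.5,0,3.4,0.3,0]
  force: 120

```text
time: 16.9
tool_pos: [0.5644, -0.131, 0.2241]
tcp_rot: [0.247, 3.127, 0.009]
wrist_force: [-0.3, 10.0, 9.5]
width: 0.226
grip_force: 114.6
```

```bash
python3 tilt.py; python3 wal.py
```

```text
scene bar 241 centre a,c mm [ 8.2 31.1]
  runner 1 30 tilt deg 39.9 x [ -9. 122.]
  runner -1 315 tilt deg 29.0 x [-12. 120.]
side bar 4 centre a,c mm [ 8.6 32.5]
  runner 1 178 tilt deg 35.0 x [-12. 122.]
[ 0.56436604 -0.13103142  0.22407145] F [-0.3 10.   9.5] width 19.2 grip 115 16.9
scene [(59, [178, 130], [-55, -87, 50]), (230, [165, 145], [10, -66, 45]), (180, [149, 151], [62, -79, 42]), (74, [263, 185], [-115, 236, 18])]
side [(183, [319, 157], [-70, -68, 40]), (103, [296, 224], [-117, 240, 16])]
wrist [(394, [338, 60], [-127, 230, 17]), (2556, [92, 98], [-81, -68, 45]), (1982, [112, 166], [1, -59, 45]), (930, [103, 202], [52, -81, 45])]
```

step_arm:
  motion:
    - [0.5,0,0.5,-1.0,0]
    - [0.5,0,1.0,-2.5,0]
    - [0.5,0,1.5,-4.0,0]
    - [0.5,0,2.5,-5.5,0]
    - [0.5,0,4.5,-7.0,0]
    - [0.5,0,7.0,-7.5,0]
    - [0.5,0,9.5,-7.5,0]
    - [0.5,0,12.0,-7.5,0]
    - [0.5,0,14.0,-7.5,0]
    - [0.5,0,15.0,-7.5,0]
    - [0.5,0,15.0,-7.5,0]

```text
time: 18.25
tool_pos: [0.5862, 0.0157, 0.2966]
tcp_rot: [0.244, 3.132, 0.0]
wrist_force: [-0.0, -1.4, -4.7]
width: 0.189
grip_force: 119.1
```

```bash
python3 tilt.py; python3 - <<'E'
from h import *
# pan centre (518,219) yaw -3.5; hod x at yaw -3.5
to([.510,.2195,.27],-3.6)
print(bot.read_state()['q'])
E
```

```text
scene bar 205 centre a,c mm [ 6.2 28.4]
  runner 1 94 tilt deg 0.7 x [-51.  88.]
  runner -1 456 tilt deg 0.4 x [-50.  86.]
side bar 12 centre a,c mm [ 4.6 27.8]
  runner 1 285 tilt deg 0.6 x [-51.  88.]
  runner -1 36 tilt deg -0.1 x [71. 92.]
[0.58619708 0.01571511 0.29664353] F [-0.  -1.4 -4.7] width 16.1 grip 119 18.25
shift cm [10.72 19.12  2.61] twist 84.6
[-1.80737580e-02  5.48382627e-02  1.68888900e+00 -1.02107552e-03
  1.39786590e+00 -1.43153062e+00]
```

The hod is level again, under 1° of tilt. Carry it back over the pan.

step_arm:
  motion:
    - [0.5,0.3,0.6,0,3]
    - [0.5,1.0,1.8,0.2,9]
    - [0.5,1.9,3.3,0.4,15.5]
    - [0.5,2.8,5.0,0.6,22.5]
    - [0.5,3.7,6.7,0.9,29.5]
    - [0.5,4.6,8.3,1.1,36.5]
    - [0.5,5.5,9.9,1.3,43.5]
    - [0.5,6.4,11.4,1.5,50.5]
    - [0.5,7.3,13.0,1.7,57.5]
    - [0.5,8.2,14.6,2.0,64.5]
    - [0.5,9.1,16.2,2.2,71.5]
    - [0.5,9.9,17.7,2.4,78]
    - [0.5,10.5,18.7,2.6,82.5]
    - [0.5,10.7,19.1,2.6,84.6]
    - [0.5,10.7,19.1,2.6,84.6]
    - [0.5,10.7,19.1,2.6,84.6]

```text
time: 19.95
tool_pos: [0.5106, 0.2189, 0.2702]
tcp_rot: [2.29, 2.15, -0.0]
wrist_force: [0.4, -0.6, -5.0]
width: 0.192
grip_force: 119.1
```

```bash
python3 tilt.py; python3 - <<'E'
from h import *
s=bot.read_state(); t=s['tool_pos'];M=R.from_rotvec(s['tcp_rot']).as_matrix();print('tool y yaw',np.degrees(np.arctan2(M[1,1],M[0,1])))
for n in('scene','side'):
    D=np.load(f'{n}.npz');p=D['p'];P=D['P'];h=cv2.cvtColor(p,cv2.COLOR_RGB2HSV);Z=P[...,2]
    def rc(m,nm):
        k,l,st,_=cv2.connectedComponentsWithStats(m.astype(np.uint8));q=P[l==1+np.argmax(st[1:,4])];r=cv2.minAreaRect((q[:,:2]*1000).astype(np.float32));print(n,nm,np.round(r[0],1),np.round(r[1],1),round(r[2],1),np.round(np.percentile(q[:,2],[2,50,98])*1000))
    near=np.linalg.norm(P[...,:2]-t[:2],axis=-1)<.2
    hz=t[2]+.0175-.125
    rc(near&(Z>hz+.03)&(Z<hz+.055)&(h[...,1]<90),'hodwalls+')
    # straps: y ends
    rc(near&(Z>.05)&(Z<.068)&(h[...,1]<90),'panrim')
    m=near&(Z>hz+.06)&(Z<hz+.115)&(h[...,1]<70)&(h[...,2]>70)
    ey=np.array([-M[1,1],M[0,1],0]);ex=M[:,1]; b=(P-t)@ey;a=(P-t)@ex
    for sg in(1,-1):
        mm=m&(abs(sg*b-.075)<.02)&(abs(a)<.02); print('  strap',sg,mm.sum(),np.round(np.nanpercentile(b[mm],[5,50,95])*1000,1) if mm.sum() else '')
to([.510,.2195,.150],-3.6)
E
```

```text
scene bar 360 centre a,c mm [ 7.3 28.5]
  runner 1 361 tilt deg 0.4 x [-48.  87.]
  runner -1 222 tilt deg 1.0 x [-48.  90.]
side bar 216 centre a,c mm [-3.6 28.7]
  runner 1 765 tilt deg 0.6 x [-53.  81.]
[0.51057736 0.21886974 0.27023811] F [ 0.4 -0.6 -5. ] width 16.3 grip 119 19.95
tool y yaw -3.6510115422210734
scene hodwalls+ [507.2 216.7] [163.2 203.9] 88.6 [193. 207. 216.]
scene panrim [523.3 314.3] [ 17.8 269. ] 86.7 [56. 60. 63.]
  strap 1 73 [75.5 78.5 79.3]
  strap -1 77 [-82.4 -80.4 -79.5]
side hodwalls+ [500.3 219.8] [162.7 209. ] 86.8 [193. 204. 216.]
side panrim [521.6 316.2] [ 19.3 267.9] 86.8 [56. 59. 61.]
  strap 1 359 [78.9 79.8 80.9]
  strap -1 182 [-80.8 -79.2 -77.6]
shift cm [ 0.06 -0.07 12.02] twist -0.1
```

step_arm:
  motion:
    - [0.5,0.1,0,2.5,0]
    - [0.5,0.2,0,5.0,0]
    - [0.5,0.2,0,7.5,0]
    - [0.5,0.2,0,9.5,0]
    - [0.5,0.2,0,10.8,0]
    - [0.5,0.2,0,11.5,0]
    - [0.5,0.2,0,12.0,0]
    - [0.5,0.2,0,12.3,0]
    - [0.5,0.2,0,12.3,0]

```text
time: 20.95
tool_pos: [0.5109, 0.222, 0.1477]
tcp_rot: [2.29, 2.15, 0.002]
wrist_force: [0.2, 0.0, -5.4]
width: 0.186
grip_force: 119.1
```

step_arm:
  motion:
    - [0.5,0,0,0.2,0]
    - [0.5,0,0,0.3,0]
    - [0.5,0,0,0.3,0]

```text
time: 21.25
tool_pos: [0.5122, 0.2225, 0.1465]
tcp_rot: [2.289, 2.149, 0.007]
wrist_force: [1.8, -0.1, 4.7]
width: 0.19
grip_force: 120.2
```

```bash
python3 tilt.py
```

```text
scene bar 222 centre a,c mm [ 6.  28.7]
side bar 184 centre a,c mm [-3.3 28.4]
[0.51223714 0.22254662 0.14646685] F [ 1.8 -0.1  4.7] width 16.2 grip 120 21.25
```

It is seated at the expected height, with the rims carrying the load. Release and rise.

step_arm:
  motion:
    - [3.0,0,0,-0.1,0]
    - [5.0,0,0,-0.1,0]
    - [8.5,0,0,-0.1,0]
    - [8.5,0,0,-0.1,0]
    - [8.5,0,0,-0.1,0]
    - [8.5,0,0,-2,0]
    - [8.5,0,0,-6,0]
    - [8.5,0,0,-10,0]
    - [8.5,0,0,-14,0]
    - [8.5,0,0,-14,0]

```text
time: 22.35
tool_pos: [0.5139, 0.2232, 0.2918]
tcp_rot: [2.287, 2.147, 0.018]
wrist_force: [-0.5, 0.5, 0.4]
width: 0.992
grip_force: 0.0
```

```bash
python3 - <<'E'
from h import *
D={n:cam(n) for n in('scene','side','wrist')}
for n,(p,_,P,_,_) in D.items():
    h=cv2.cvtColor(p,cv2.COLOR_RGB2HSV);Z=P[...,2];near=np.linalg.norm(P[...,:2]-[.51,.22],axis=-1)<.2
    def rc(m,nm):
        k,l,st,_=cv2.connectedComponentsWithStats(m.astype(np.uint8));q=P[l==1+np.argmax(st[1:,4])];r=cv2.minAreaRect((q[:,:2]*1000).astype(np.float32));print(n,nm,np.round(r[0],1),np.round(r[1],1),round(r[2],1),np.round(np.percentile(q[:,2],[2,50,98])*1000))
    rc(near&(Z>.15)&(Z<.19)&(h[...,1]>110),'bar'); rc(near&(Z>.07)&(Z<.1)&(h[...,1]<90),'hod')
a,b,c=[D[n][0] for n in('scene','side','wrist')]
o=np.hstack([a[90:310,110:400],b[90:340,150:350]][:1]+[cv2.resize(b[100:350,150:350],(232,220)*1)]+[cv2.resize(c,(293,220))]);cv2.imwrite('pics/end.png',o[...,::-1]);print(o.shape)
print(bot.read_state()['wrist_force'])
E
python3 pec.py; python3 wal.py
```

```text
scene bar [515.6 219.9] [152.6  22.9] 86.7 [162. 175. 178.]
scene hod [505.3 220.1] [162.8 207.1] 87.7 [71. 84. 97.]
side bar [511.5 219.2] [158.7  19.5] 87.3 [163. 175. 176.]
side hod [501.7 223. ] [163.3 209.3] 87.0 [71. 81. 98.]
wrist bar [514.1 217.8] [157.6  21.9] 86.6 [173. 176. 177.]
wrist hod [449.  222.9] [156.3 101.6] 87.1 [71. 80. 97.]
(220, 815, 3)
[ 0.02476705  0.17944736 -0.71715667]
wrist (0.006, 0.05) [(253, [283, 115], [555, 281, 22]), (175, [238, 156], [482, 223, 23]), (152, [272, 160], [536, 212, 23]), (100, [233, 184], [469, 176, 20]), (31, [238, 193], [477, 161, 23])]
wrist (0.05, 0.16) []
side (0.006, 0.05) [(57, [274, 271], [475, 171, 21]), (37, [243, 275], [533, 204, 22]), (33, [242, 284], [528, 226, 19]), (134, [260, 291], [487, 230, 20])]
side (0.05, 0.16) []
scene (0.006, 0.05) [(47, [315, 216], [469, 175, 20]), (15, [308, 216], [480, 160, 21]), (51, [326, 229], [488, 221, 22]), (65, [312, 240], [540, 211, 21]), (15, [329, 258], [560, 274, 22])]
scene (0.05, 0.16) []
scene [(167, [194, 131], [-96, -56, 41]), (172, [180, 134], [-54, -79, 41]), (330, [167, 147], [11, -56, 43]), (187, [149, 151], [62, -80, 41]), (64, [263, 185], [-114, 238, 16])]
side [(190, [297, 154], [-4, -50, 41]), (193, [319, 157], [-69, -69, 40]), (105, [296, 224], [-117, 240, 16])]
wrist [(238, [239, 275], [-117, 237, 17])]
```

View pics/end.png

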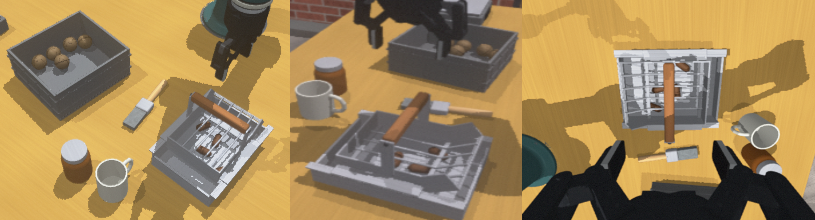

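The final picture shows five walnuts in the crate (left view, around (62,52)), the empty hod seated level on the pan with the pecans below it, and the gripper clear.

```bash
python3 -c "
from workcell import bot
print(bot.finish_job())"
```

```text
the job is handed in; nothing more can be done
None
```

I handed the job in at about 23 s; it returned no verdict. My last camera check showed all four pecans in the pan, all five walnuts in the crate, and the empty hod seated level on the pan's rims and let go. The jar, mug and brush were not touched. After the level lip rest I lifted the hod once to move its front slope onto the crate's edge, then tipped it about that edge.

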